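# Fit the sifter disc and screw ring on the shaker jar

### The job

Get the shaker jar ready for dusting: seat the loose sifter disc, knob up, level in the jar's mouth and let it go, then set the screw ring over it, feel for the thread and turn it clockwise until it clamps the disc snugly. Firm hand-tight is right, but press gently throughout: a hard push or an overtightened ring cracks the disc. Leave the timer, the roll of tape and the cupcake where they stand.

Things in the scene. Friction and masses are not known exactly. Their poses are not given: they have to be found in the camera images.
- jar: squat round aluminium shaker jar, 68 mm across, held upright and immovable in a black clamp on a dark steel plate 130x100x6 mm fixed to the table. Origin: centre of the plate's underside, on the table; z up along the jar's axis. Shoulder 62 mm up, above it the neck, 24 mm tall, 47 mm outside (45 mm at the rim).
- mouth (a point): centre of the jar's mouth at rim height, 86 mm above the table. Mouth 41 mm across inside. Seated on the gasket the disc has its underside 4 mm below and its top face 3 mm above this point.
- gasket: springy black rubber gasket in the mouth, its top 4 mm below the rim, origin 7 mm below the rim; about 17 N per mm, bottoms out hard after 1.6 mm. The disc sits on it.
- thread (a point): on the jar's axis at the top of the thread, 3.5 mm below the rim: four ridges on the neck, one every 90 degrees, each 52 degrees long, 3 mm thick, proud by 3 mm, falling 4.5 mm clockwise seen from above, with 38 degree gaps between. Where they stand round the neck differs each time and is NOT tied to the jar's or this point's axes: feel for it.
- disc: white plastic sifter disc, 39 mm across, 7 mm thick, lower edge bevelled, with a round knob 12 mm across in its middle that rises to 24 mm above its underside; about 40 g. Origin: centre of its underside, z up through the knob. Lies on the table knob up. A load over 28 N cracks it.
- ring: steel screw ring, 61 mm outside, 18.5 mm tall, with an inward flange 3 mm thick at the top that leaves a 30 mm hole for the knob; about 70 g. Origin: centre of its open lower edge, z up. Lies open side down on the table. About 1 mm of play round the neck. With its flange resting on the seated disc, not yet clamped, its origin is 12.5 mm below the rim.
- lugs (a point): on the ring's axis at lug height, 3 mm above its lower edge: four lugs inside the skirt on the ring's +x, +y, -x, -y, 7 mm wide, 4 mm tall, 49 mm across. Set on the neck they rest on the ridges; turned clockwise they slide down and drop into the gaps, and within about 35 degrees more run under the next ridges.
- flange (a point): centre of the ring's flange, underside, 15.5 mm above its lower edge. Once the lugs bear under the ridges each 10 degrees clockwise presses this flange about 0.8 mm down on the disc, about 13 N more; the turning moment grows with it, weakly, roughly 0.01 N m per N of clamping. Right is some 12 to 20 N. The thread holds itself when let go.
- kitchen_timer: white wind-up timer, 62 mm across, 44 mm tall; bystander. Origin: centre of its underside.
- label_tape: flat roll of tape, 100 mm across, 25 mm tall; bystander. Origin: centre of its underside.
- vanilla_cupcake: frosted cupcake, 75 mm across, 74 mm tall; bystander. Origin: centre of its underside.
Things that resemble listed ones, but are neither listed nor needed, are in the scene too. Leave any pink look-alike of the disc alone.

How it is judged:
By the outcome, as a careful person would: the job done as asked, in the order asked, and still so for the second after the job is handed in, with the robot touching nothing.
It also fails if it takes over 72 s, if anything falls off the work surface, if the arm or the gripper's body presses on something with over 40 N, if the wrist force passes 120 N, or if a joint passes its speed limit or range.

### The arm

A 6-joint arm with a two-finger parallel gripper is mounted at the origin on the work surface; the furniture and walls round the work are solid. World frame = base frame: x ahead of the robot, y to its left, z up, the work surface at z = 0. Lengths are in m, angles in degrees, forces in N, time in s.
With the tool pointing down it reaches from about 0.35 to 0.875 m from the base axis. Payload 4.2 kg.
Tool frame: the origin (TCP) lies at the very end of the fingers, on their centre line; the grasp point (between the pads) lies 19 mm behind it; z points along the fingers, y is the line along which they close (so a half turn about z gives the same grasp; the last joint's range is limited). The gripper opens to 87 mm and grips with 3 to 60 N. Pads are 19 mm wide; open, the fingers measure 117 mm over their backs; the gripper's body (75 mm by 190 mm) begins 51 mm behind the grasp point.
Start: joints at [-57.376, 22.042, 0.453, 0, -68.411, -14.817], TCP at [0.191, -0.595, 0.192] pointing down, gripper open.
Joint ranges: [-179.83, 179.83], [-69.29, 118.12], [-61.27, 80.66], [-181.25, 117.63], [-171.15, -9.14], [-177.46, 177.46]. Speed limits (degrees/s): [159.86, 159.86, 180, 180, 180, 180].

### API

Orientations are given as a 3x3 rotation matrix whose columns are the frame's x, y, z axes.
In Python, from station import sense, cams, r gives the robot as it stands. The module is installed in compiled form; this text tells all that it offers.
- The arm moves only by the tool step_arm, never from a script. Its argument "targets" is text: rows parted by semicolons, each of 4 numbers parted by spaces: the shift along the tool's x, y, z in cm, then the turn about the tool's z in degrees. In form: x y z turn; .... A call has 1 to 12 rows; each row shifts and turns the commanded pose from where the row before left it, along the tool's axes as they then stand; what a row does not reach is not made up. A row lasts 1/12 s, in which the tool goes at most 41.7 mm and 7.16 degrees, less where a joint would pass 70% of its speed; a pose out of reach is approached as far as the arm can. A call with a gripper value outside its range is refused whole. "claw" is the finger opening in cm, from 0 to 8.7, set as the call begins (left out, the last holds). The fingers move at their own pace and stop on an object; the grip force is fixed at half the most. Time passes only in rows, so rows that do not move let the fingers close. It gives the time, the measured TCP pose, the force, the opening and the grip force at its end, in the units of the state.
- sense(): the state, without advancing time (a new reading comes with each control period).
- cams.capture(name): name is "side" or "top"; returns a dict with "frame" (400x640x3 uint8, blue, green, red), "vertical_fov" (degrees; the focal length in pixels is half the picture's height over the tangent of half this angle, whatever the lens; pixels are square), "cx", "cy" (the principal point, pixels), "eye" and "rotation" of the camera in the world. Camera axes: x right, y down, z forward; pixel columns grow to the right and rows downward; lengths in m; the calibration is good to about 2 mm. A picture is of the moment at which its call begins. There is no depth.
- r.finish_job(): hands the job in; it is judged then, once.
The state is a dict: "time_s": time; "joints": joint angles; "joint_velocities": joint speeds; "effort": joint torques, N m; "tcp_pos": TCP position; "ee_rot": TCP orientation; "wrist_force": force on the tool from outside, world axes, zero at the start; "moment": the same for the moment, N m; "gripper_width": opening from 0.0 (shut) to 1.0 (fully open); "gripper_force": force on a finger pad.
Only numpy, scipy, OpenCV 4.12 (cv2) and the standard library are available. Lean on these libraries where they do the work, as an engineer would, in place of code of your own. Each camera call takes 0.05 s, during which the arm holds its last target. There are 200 camera calls.

## Working session

There is one attempt and no reset: what is moved stays moved. The work goes in short steps, Python scripts to look and compute and a tool call to move; the robot and the scene stay as the last step left them, time stands still between calls to the robot, and variables do not carry over. Pictures are saved under pics/ and viewed, at most 10 in all, crops included, and the job is handed in when it is done.

Besides the shell and the picture viewer there is one more tool, called after ">>>" as name(argument=value, ...) on one line, values as JSON. step_arm: Moves the arm, as the interface text tells. Its arguments: {"type":"object","properties":{"targets":{"type":"string"},"claw":{"type":"number"}},"required":["targets"]}

```bash
mkdir -p pics
cat > h.py <<'E'
import numpy as np, cv2
from station import sense, cams, r
def cap(name,fn=None):
    c=cams.capture(name)
    if fn: cv2.imwrite('pics/'+fn,c['frame'])
    return c
def f(c): return 200/np.tan(np.radians(c['vertical_fov'])/2)
def p2w(c,u,v,z):
    d=np.array([(u-c['cx'])/f(c),(v-c['cy'])/f(c),1.]); d=np.array(c['rotation'])@d
    e=np.array(c['eye']); return e+d*(z-e[2])/d[2]
def w2p(c,p):
    q=np.array(c['rotation']).T@(np.array(p)-np.array(c['eye'])); return q[:2]/q[2]*f(c)+[c['cx'],c['cy']]
E
python3 - <<'E'
from h import *
for n in('top','side'):
    c=cap(n,n+'1.png'); print({k:np.round(v,4).tolist() for k,v in c.items() if k!='frame'})
print(sense())
E
```

```text
{'vertical_fov': 46.8423, 'cx': 318.0749, 'cy': 204.455, 'eye': [0.4661, 0.0054, 1.0263], 'rotation': [[0.0206, -0.9884, 0.1505], [-0.9997, -0.0218, -0.0069], [0.0102, -0.1503, -0.9886]]}
{'vertical_fov': 57.7412, 'cx': 322.9388, 'cy': 195.9568, 'eye': [0.5196, 0.717, 0.6013], 'rotation': [[-0.9911, -0.0838, 0.1033], [-0.1327, 0.5741, -0.8079], [0.0084, -0.8145, -0.5801]]}
{'time_s': 0.1, 'joints': array([-5.73763331e+01,  2.20865968e+01,  3.88982070e-01, -2.40824789e-02,
       -6.84105149e+01, -1.48168873e+01]), 'joint_velocities': array([-0.05411594,  0.01825439,  0.20298897,  0.14733281,  0.03887551,
       -0.05049014]), 'effort': array([-1.34870977e-03, -3.91689813e+01,  1.87935340e+01,  4.23195541e+00,
        1.34412112e-02, -7.75733884e-05]), 'tcp_pos': array([ 0.19096757, -0.59450174,  0.19147908]), 'ee_rot': array([[-9.52140575e-01, -3.05659699e-01, -6.88248625e-04],
       [-3.05660456e-01,  9.52138879e-01,  1.80014924e-03],
       [ 1.05075199e-04,  1.92436552e-03, -9.99998143e-01]]), 'wrist_force': array([-0.74915833,  0.08925529,  0.2364169 ]), 'moment': array([0.00774057, 0.01325162, 0.04090086]), 'gripper_force': 0.0, 'gripper_width': 0.9959778408718363}
```

View pics/top1.png

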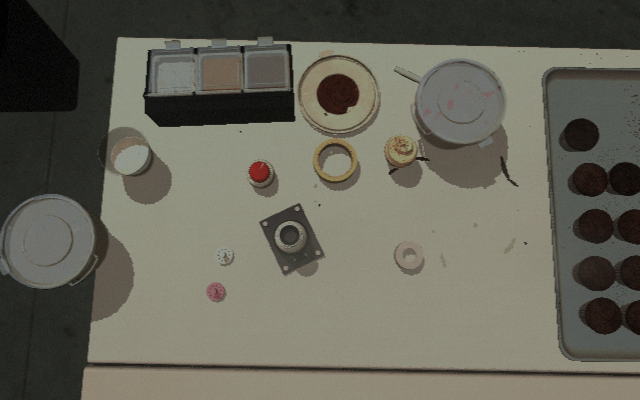

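View pics/side1.png

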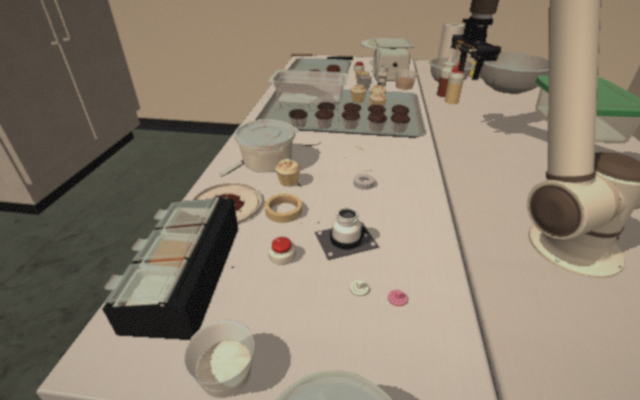

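Top view: disc (225,256), pink look-alike (216,292), jar (290,236), ring (409,255). Timer (260,173), tape (335,160) and cupcake (401,151) lie to the far side. Now magnified crops to measure.

Run:
```python
from h import *
t=cv2.imread('pics/top1.png'); s=cv2.imread('pics/side1.png')
def crop(im,u,v,w,h): return cv2.resize(im[v:v+h,u:u+w],None,fx=8,fy=8,interpolation=cv2.INTER_CUBIC)
a=np.hstack([crop(t,208,240,32,32),crop(t,272,218,36,32),crop(t,393,239,32,32)])
b=np.hstack([crop(s,344,274,32,32),crop(s,326,202,36,32),crop(s,348,166,32,32)])
cv2.imwrite('pics/m.png',np.vstack([a,b]))
c=cap('top');d=cap('side')
for n,u,v,us,vs,z in(('disc',225,256,359,288,.007),('mouth',290,235,347,214,.086),('ring',409,255,363.5,181,.0185),('pink',216,292,398,297,.007),('timer',260,175,282,250,.03)):
    print(n,p2w(c,u,v,z),p2w(d,us,vs,z))
```

```text
disc [0.50259305 0.19985047 0.007     ] [0.50709971 0.20628304 0.007     ]
mouth [0.54507898 0.05473879 0.086     ] [0.54731551 0.06203152 0.086     ]
ring [ 0.51271921 -0.20178324  0.0185    ] [ 0.51521096 -0.18712845  0.0185    ]
pink [0.42469839 0.21536168 0.007     ] [0.42722187 0.2185071  0.007     ]
timer [0.68058456 0.12759208 0.03      ] [0.68440648 0.14165947 0.03      ]
```

View pics/m.png

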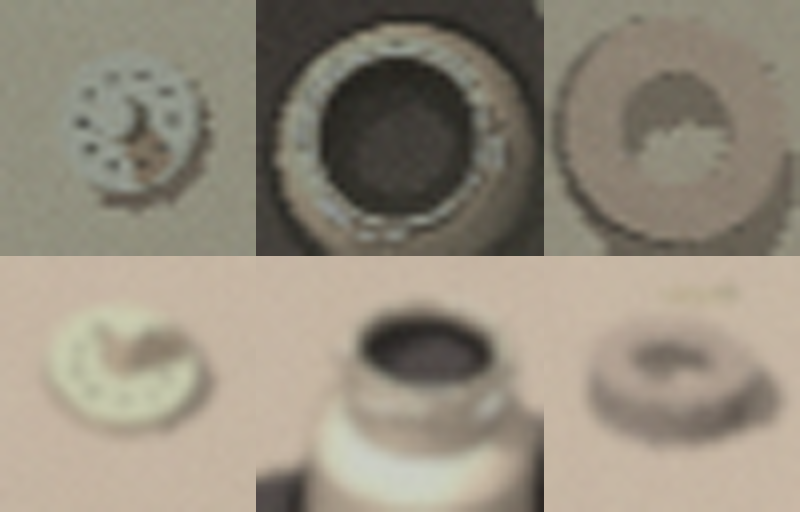

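Run:
```python
from h import *
c=cap('top');d=cap('side')
for n,u,v,us,vs,z in(('disc',224.3,255,359,287.1,.007),('mouth',289.1,234.4,346.9,213.2,.086),('ring',409.2,254.6,363.5,178.2,.0185)):
    print(n,p2w(c,u,v,z),p2w(d,us,vs,z))
# plate corners from top: dark threshold
```

```text
disc [0.50473951 0.2014924  0.007     ] [0.5072251  0.20388663 0.007     ]
mouth [0.54626421 0.0566086  0.086     ] [0.54777767 0.05910633 0.086     ]
ring [ 0.51359492 -0.20222723  0.0185    ] [ 0.51585877 -0.20245711  0.0185    ]
```

>>> step_arm(targets="-1 1.2 0 0;-2 2.4 0 0;-2.3 2.8 0 0;-2.3 2.8 0 0;-2.3 2.8 0 0;-2.3 2.8 0 0;-2.3 2.8 0 0;-2.3 2.8 0 0;-2.3 2.8 0 0;-2.3 2.8 0 0;-2.3 2.8 0 0;-2.3 2.8 0 0", claw=4)

```text
time_s: 1.3
tcp_pos: [0.3423, -0.213, 0.1928]
ee_rot: [[-0.952, -0.306, 0.001], [-0.306, 0.952, -0.0], [-0.001, -0.0, -1.0]]
wrist_force: [0.7, 0.9, 0.2]
gripper_width: 0.461
gripper_force: 0.0
```

>>> step_arm(targets="-2.3 2.8 0 0;-2.3 2.8 0 0;-2.3 2.8 0 0;-2.3 2.8 0 0;-2.3 2.8 0 0;-2.3 2.8 0 0;-2.3 2.8 0 0;-2.3 2.8 0 0;-2.3 2.8 0 0;-2.3 2.8 0 0;-2 2.4 0 0;-1 1.2 0 0")

```text
time_s: 2.3
tcp_pos: [0.4942, 0.1688, 0.1922]
ee_rot: [[-0.951, -0.308, 0.001], [-0.308, 0.951, 0.0], [-0.001, 0.0, -1.0]]
wrist_force: [-0.1, -0.2, 0.4]
gripper_width: 0.46
gripper_force: 0.0
```

```bash
cat >> h.py <<'E'
def st():
    s=sense(); R=np.array(s['ee_rot'])
    print('t',round(s['time_s'],2),'J',np.round(s['joints'],1),'p',np.round(s['tcp_pos']*1000,1),'F',np.round(s['wrist_force'],1),'M',np.round(s['moment'],3),'w',round(s['gripper_width']*87,1),'g',round(s['gripper_force'],1),'yaw_y',round(float(np.degrees(np.arctan2(R[1,1],R[0,1]))),1))
    return s
def to(x,y,z):
    s=st(); print('tool cm',np.round(np.array(s['ee_rot']).T@(np.array([x,y,z])-s['tcp_pos'])*100,2))
E
python3 -c "
from h import *
to(.506,.2027,.045);print(sense()['ee_rot'])"
```

```text
t 2.3 J [  36.7   12.   -13.9    0.   -64.  -108.8] p [494.2 168.8 192.2] F [-0.1 -0.2  0.4] M [-0.024 -0.057  0.019] w 40.0 g 0.0 yaw_y 107.9
tool cm [-2.16  2.85 14.73]
[[-9.51358607e-01 -3.08084638e-01  8.10816330e-04]
 [-3.08084421e-01  9.51358945e-01  3.83883032e-04]
 [-8.89645834e-04  1.15410547e-04 -9.99999598e-01]]
```

>>> step_arm(targets="-0.7 0.9 2 0;-0.7 0.9 3.5 0;-0.7 0.9 3.5 0;0 0 3 0;0 0 1.5 0;0 0 0 0;0 0 0 0;0 0 0 0")

```text
time_s: 2.97
tcp_pos: [0.5058, 0.1982, 0.0589]
ee_rot: [[-0.952, -0.306, 0.002], [-0.306, 0.952, 0.001], [-0.003, 0.0, -1.0]]
wrist_force: [0.1, -0.3, -0.1]
gripper_width: 0.458
gripper_force: 0.0
```

Run:
```python
from h import *
to(.506,.2027,.011)
t=cap('top')['frame'];s=cap('side')['frame']
def crop(im,u,v,w,h,k): return cv2.resize(im[v:v+h,u:u+w],None,fx=k,fy=k,interpolation=cv2.INTER_CUBIC)
cv2.imwrite('pics/g1.png',np.hstack([crop(t,185,220,80,80,5),crop(s,320,240,80,80,5)]))
```

```text
t 2.97 J [  38.5   21.9  -21.3    0.   -46.6 -110.7] p [505.8 198.2  58.9] F [ 0.1 -0.3 -0.1] M [-0.008 -0.056 -0.025] w 39.8 g 0.0 yaw_y 107.8
tool cm [-0.15  0.42  4.79]
```

View pics/g1.png

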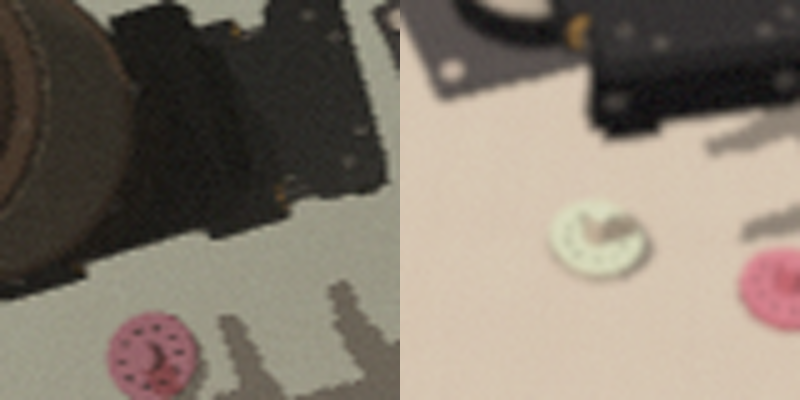

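>>> step_arm(targets="-0.1 0.2 1.5 0;-0.05 0.2 1.5 0;0 0 1 0;0 0 0.6 0;0 0 0.3 0;0 0 0 0;0 0 0 0")

```text
time_s: 3.65
tcp_pos: [0.5053, 0.2023, 0.009]
ee_rot: [[-0.952, -0.306, 0.001], [-0.306, 0.952, 0.0], [-0.001, 0.0, -1.0]]
wrist_force: [0.3, 1.0, -0.2]
gripper_width: 0.461
gripper_force: 0.0
```

>>> step_arm(targets="0 0 0 0;0 0 0 0;0 0 0 0;0 0 0 0", claw=0.8)

```text
time_s: 3.98
tcp_pos: [0.5051, 0.2022, 0.0088]
ee_rot: [[-0.952, -0.306, 0.001], [-0.306, 0.952, 0.0], [-0.001, 0.0, -1.0]]
wrist_force: [-0.2, -0.9, 0.4]
gripper_width: 0.238
gripper_force: 0.0
```

```bash
python3 -c "
from h import *
to(.506,.2027,.009)"
```

```text
t 3.98 J [  38.9   26.1  -23.8    0.   -40.  -111.1] p [505.1 202.2   8.8] F [-0.2 -0.9  0.4] M [ 0.008 -0.031  0.003] w 20.7 g 0.0 yaw_y 107.8
tool cm [-0.1   0.02 -0.02]
```

Fingers are slow (~60 mm/s); keep closing, then open a bit, rotate 90°, re-close for 2-axis centring.

>>> step_arm(targets="0 0 0 0;0 0 0 0;0 0 0 0;0 0 0 0")

```text
time_s: 4.32
tcp_pos: [0.5049, 0.2021, 0.0084]
ee_rot: [[-0.952, -0.306, -0.0], [-0.306, 0.952, -0.0], [0.0, -0.0, -1.0]]
wrist_force: [-0.1, 0.9, -0.3]
gripper_width: 0.097
gripper_force: 0.0
```

>>> step_arm(targets="0 0 0 0;0 0 0 0;0 0 0 -2;0 0 0 -5;0 0 0 -7;0 0 0 -7;0 0 0 -7;0 0 0 -7;0 0 0 -7;0 0 0 -7;0 0 0 -7;0 0 0 -7", claw=1.9)

```text
time_s: 5.32
tcp_pos: [0.5049, 0.2021, 0.0084]
ee_rot: [[-0.154, -0.988, -0.0], [-0.988, 0.154, -0.0], [0.0, 0.0, -1.0]]
wrist_force: [0.1, -0.4, 0.4]
gripper_width: 0.219
gripper_force: 0.0
```

>>> step_arm(targets="0 0 0 -7;0 0 0 -7;0 0 0 -7;0 0 0 -5;0 0 0 -1;0 0 0 0")

```text
time_s: 5.82
tcp_pos: [0.5049, 0.2021, 0.0084]
ee_rot: [[0.304, -0.953, -0.0], [-0.953, -0.304, -0.0], [0.0, 0.0, -1.0]]
wrist_force: [0.5, -0.2, 0.4]
gripper_width: 0.222
gripper_force: 0.0
```

>>> step_arm(targets="0 0 0 0;0 0 0 0;0 0 0 0;0 0 0 0;0 0 0 0", claw=0.8)

```text
time_s: 6.23
tcp_pos: [0.5049, 0.2021, 0.0085]
ee_rot: [[0.305, -0.952, 0.0], [-0.952, -0.305, 0.0], [-0.0, -0.0, -1.0]]
wrist_force: [-0.9, 0.3, -0.3]
gripper_width: 0.099
gripper_force: 0.0
```

```bash
python3 -c "
from h import *
to(.547,.058,.145)"
```

```text
t 6.23 J [ 38.9  26.1 -23.9  -0.  -40.  -21.1] p [504.9 202.1   8.5] F [-0.9  0.3 -0.3] M [ 0.035  0.157 -0.008] w 8.6 g 0.0 yaw_y -162.2
tool cm [ 15.01   0.4  -13.65]
```

>>> step_arm(targets="0 0 -2 0;0 0 -2 0;0 0 -2 0;0 0 0 0;0 0 0 0")

```text
time_s: 6.65
tcp_pos: [0.5055, 0.2026, 0.0695]
ee_rot: [[0.306, -0.952, 0.002], [-0.952, -0.306, 0.002], [-0.001, -0.003, -1.0]]
wrist_force: [0.9, -1.0, -1.2]
gripper_width: 0.092
gripper_force: 0.0
```

Run:
```python
from h import *
s=st(); c=cap('side'); d=cap('top')
print(w2p(c,s['tcp_pos']),w2p(d,s['tcp_pos']))
cv2.imwrite('pics/g2.png',cv2.resize(np.hstack([d['frame'][200:320,160:290],c['frame'][200:320,290:420]]),None,fx=3,fy=3,interpolation=cv2.INTER_CUBIC))
```

```text
t 6.65 J [ 38.9  21.3 -20.5  -0.  -48.1 -21.1] p [505.5 202.6  69.5] F [ 0.9 -1.  -1.2] M [-0.007  0.206 -0.004] w 8.0 g 0.0 yaw_y -162.2
[361.99435215 265.71014598] [217.97803821 253.35614173]
```

View pics/g2.png

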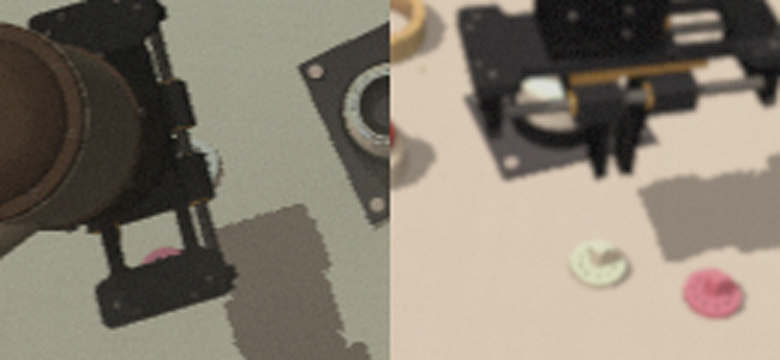

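Fingertips appear at side pixel ≈(364,258), though the reported TCP projects to (362,266). The disc is undisturbed at (359,287), so the fingers closed above the knob. I'll quantify the offset.

Run:
```python
from h import *
s=st(); c=cap('side')
for dz in(0,.005,.01,.015,.02): print(dz,w2p(c,s['tcp_pos']+[0,0,dz]))
print(w2p(c,[.506,.2027,.007]),w2p(c,[.506,.2027,.024]))
# finger silhouette rows near column range
g=cv2.cvtColor(c['frame'],cv2.COLOR_BGR2GRAY)
print(g[248:268,354:374])
```

```text
t 6.75 J [ 38.9  21.4 -20.6  -0.  -48.1 -21.1] p [504.2 201.7  67.8] F [-0.4  0.5 -0. ] M [-0.022  0.062  0.017] w 7.9 g 0.0 yaw_y -162.2
0 [362.5762242  266.07968443]
0.005 [362.75680058 264.31386566]
0.01 [362.93883505 262.53378851]
0.015 [363.12234534 260.73927957]
0.02 [363.30734948 258.93016262]
[359.61608579 286.72350451] [360.16837537 281.21346297]
[[ 60  57  44  25  17  22  24  28  38  52  52  33  24  20  28  28  26  28
   48  89]
 [ 77  71  53  30  21  23  26  29  37  45  49  36  20  18  28  30  23  40
   80 132]
 [ 82  74  54  32  18  22  20  29  35  51  48  30  23  26  27  29  30  56
  114 165]
 [ 84  71  51  25  19  17  23  28  50  72  73  46  27  22  23  30  26  69
  135 180]
 [ 88  87  67  37  22  17  21  31  59  99 105  75  40  28  32  33  33  77
  145 188]
 [115 129 113  65  27  22  19  32  68 118 130  99  53  30  27  29  32  86
  155 194]
 [167 172 148  96  45  13  26  30  80 141 159 128  70  37  27  33  36  89
  159 197]
 [195 196 176 128  66  24  21  37  86 155 181 153  94  47  35  32  39  94
  161 196]
 [203 202 190 148  83  35  26  36  92 160 188 169 119  62  35 
[... 258 characters left out ...]
 169 178
  194 203]
 [203 203 204 200 183 160 156 170 186 198 203 204 201 198 197 198 196 200
  201 204]
 [205 203 202 203 199 191 191 197 202 202 202 203 202 202 203 202 204 202
  199 198]
 [203 202 203 203 203 202 203 203 203 203 203 203 204 205 203 203 202 200
  190 174]
 [202 203 203 204 204 204 202 204 204 204 203 204 202 202 202 204 203 199
  176 152]
 [204 203 202 203 204 204 205 203 204 204 203 203 203 203 202 203 203 200
  175 148]
 [202 202 202 201 203 205 204 204 202 203 202 203 202 204 202 206 202 198
  185 162]
 [203 202 202 202 203 203 202 203 202 203 203 203 202 203 202 202 204 201
  198 178]
 [203 202 204 204 205 203 203 202 203 203 203 202 203 202 202 202 203 202
  199 184]]
```

>>> step_arm(targets="0 0 2 0;0 0 2 0;0 0 1.2 0;0 0 0.8 0;0 0 0.3 0;0 0 0 0;0 0 0 0", claw=2.5)

```text
time_s: 7.38
tcp_pos: [0.5052, 0.2023, 0.0056]
ee_rot: [[0.306, -0.952, 0.0], [-0.952, -0.306, 0.0], [0.0, -0.0, -1.0]]
wrist_force: [0.3, 0.5, -0.0]
gripper_width: 0.283
gripper_force: 0.0
```

>>> step_arm(targets="0 0 0.1 0;0 0 0.1 0;0 0 0 0")

```text
time_s: 7.63
tcp_pos: [0.5051, 0.2023, 0.0039]
ee_rot: [[0.306, -0.952, 0.001], [-0.952, -0.306, 0.001], [-0.0, -0.001, -1.0]]
wrist_force: [0.7, 0.5, 0.6]
gripper_width: 0.288
gripper_force: 0.0
```

>>> step_arm(targets="0 0 0.1 0;0 0 0.1 0;0 0 0 0")

```text
time_s: 7.88
tcp_pos: [0.5048, 0.2021, 0.0014]
ee_rot: [[0.306, -0.952, -0.0], [-0.952, -0.306, -0.0], [-0.0, 0.0, -1.0]]
wrist_force: [0.1, -0.2, -0.4]
gripper_width: 0.288
gripper_force: 0.0
```

>>> step_arm(targets="0 0 0.1 0;0 0 0.1 0;0 0 0 0")

```text
time_s: 8.13
tcp_pos: [0.5047, 0.202, -0.0008]
ee_rot: [[0.306, -0.952, -0.0], [-0.952, -0.306, -0.0], [0.0, 0.0, -1.0]]
wrist_force: [0.0, 0.4, 0.5]
gripper_width: 0.284
gripper_force: 0.0
```

Offset confirmed (no contact at reported z≈−1 mm). Continue down.

>>> step_arm(targets="0 0 0.1 0;0 0 0.1 0;0 0 0.1 0;0 0 0 0")

```text
time_s: 8.47
tcp_pos: [0.5048, 0.202, -0.0038]
ee_rot: [[0.306, -0.952, -0.0], [-0.952, -0.306, -0.0], [0.0, 0.0, -1.0]]
wrist_force: [-0.2, 0.2, 0.2]
gripper_width: 0.288
gripper_force: 0.0
```

>>> step_arm(targets="0 0 0.1 0;0 0 0.1 0;0 0 0.1 0;0 0 0 0")

```text
time_s: 8.8
tcp_pos: [0.5048, 0.202, -0.0068]
ee_rot: [[0.306, -0.952, -0.0], [-0.952, -0.306, -0.0], [0.0, 0.0, -1.0]]
wrist_force: [-0.0, -1.1, 0.6]
gripper_width: 0.284
gripper_force: 0.0
```

>>> step_arm(targets="0 0 0 0;0 0 0 0;0 0 0 0;0 0 0 0", claw=0.8)

```text
time_s: 9.13
tcp_pos: [0.505, 0.2022, -0.0065]
ee_rot: [[0.306, -0.952, 0.0], [-0.952, -0.306, 0.0], [-0.0, -0.0, -1.0]]
wrist_force: [-0.1, -0.0, -0.0]
gripper_width: 0.115
gripper_force: 4.2
```

>>> step_arm(targets="0 0 0 0;0 0 0 0")

```text
time_s: 9.3
tcp_pos: [0.5052, 0.2022, -0.0058]
ee_rot: [[0.306, -0.952, 0.001], [-0.952, -0.306, 0.0], [0.0, -0.001, -1.0]]
wrist_force: [-1.1, -0.2, 4.7]
gripper_width: 0.095
gripper_force: 2.2
```

>>> step_arm(targets="0 0 0 0;0 0 0 0;0 0 0 0;0 0 0.1 0;0 0 0.1 0;0 0 0.1 0;0 0 0 0", claw=2.5)

```text
time_s: 9.88
tcp_pos: [0.5043, 0.2017, -0.0103]
ee_rot: [[0.306, -0.952, -0.001], [-0.952, -0.306, -0.001], [0.0, 0.002, -1.0]]
wrist_force: [-0.5, -0.6, -0.3]
gripper_width: 0.283
gripper_force: 0.0
```

>>> step_arm(targets="0 0 0.1 0;0 0 0.1 0;0 0 0.1 0;0 0 0 0")

```text
time_s: 10.22
tcp_pos: [0.5047, 0.202, -0.0128]
ee_rot: [[0.306, -0.952, -0.0], [-0.952, -0.306, -0.0], [0.0, 0.001, -1.0]]
wrist_force: [0.3, -0.3, 0.2]
gripper_width: 0.286
gripper_force: 0.0
```

>>> step_arm(targets="0 0 0.1 0;0 0 0.1 0;0 0 0 0")

```text
time_s: 10.47
tcp_pos: [0.5048, 0.202, -0.0148]
ee_rot: [[0.306, -0.952, -0.0], [-0.952, -0.306, -0.0], [0.0, 0.0, -1.0]]
wrist_force: [0.7, -0.1, 0.7]
gripper_width: 0.288
gripper_force: 0.0
```

>>> step_arm(targets="0 0 0.1 0;0 0 0.1 0;0 0 0 0")

```text
time_s: 10.72
tcp_pos: [0.5048, 0.202, -0.0167]
ee_rot: [[0.306, -0.952, -0.0], [-0.952, -0.306, -0.0], [0.0, 0.0, -1.0]]
wrist_force: [-1.4, 0.3, 0.6]
gripper_width: 0.288
gripper_force: 0.0
```

>>> step_arm(targets="0 0 0.1 0;0 0 0 0")

```text
time_s: 10.88
tcp_pos: [0.5048, 0.2021, -0.0177]
ee_rot: [[0.306, -0.952, -0.0], [-0.952, -0.306, -0.0], [0.0, 0.0, -1.0]]
wrist_force: [0.2, -0.1, 0.9]
gripper_width: 0.284
gripper_force: 0.0
```

>>> step_arm(targets="0 0 0.1 0;0 0 0 0")

```text
time_s: 11.05
tcp_pos: [0.5048, 0.2021, -0.0187]
ee_rot: [[0.306, -0.952, -0.0], [-0.952, -0.306, -0.0], [0.0, 0.0, -1.0]]
wrist_force: [0.3, -0.3, 0.4]
gripper_width: 0.283
gripper_force: 0.0
```

>>> step_arm(targets="0 0 0 0;0 0 0 0;0 0 0 0;0 0 0 0", claw=0.8)

```text
time_s: 11.38
tcp_pos: [0.5049, 0.2021, -0.0185]
ee_rot: [[0.306, -0.952, 0.0], [-0.952, -0.306, 0.0], [-0.0, -0.0, -1.0]]
wrist_force: [0.5, -0.0, -0.2]
gripper_width: 0.126
gripper_force: 30.0
```

Run:
```python
from h import *
s=st(); c=cap('side'); d=cap('top')
print(w2p(c,s['tcp_pos']),w2p(c,s['tcp_pos']+[0,0,.02]))
cv2.imwrite('pics/g3.png',cv2.resize(np.hstack([d['frame'][210:310,180:260],c['frame'][220:320,320:400]]),None,fx=5,fy=5,interpolation=cv2.INTER_CUBIC))
```

```text
t 11.38 J [ 38.9  28.5 -25.1   0.  -36.5 -21.1] p [504.9 202.1 -18.5] F [ 0.5 -0.  -0.2] M [ 0.024  0.128 -0.026] w 11.0 g 30.0 yaw_y -162.2
[359.33814275 294.57137529] [359.97224304 288.32235812]
```

View pics/g3.png

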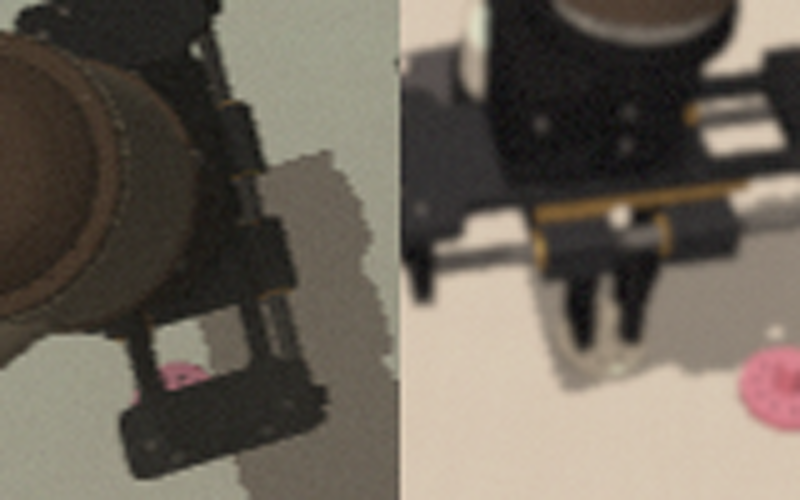

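Disc now gripped on the knob (width 11 mm, 30 N); the reported TCP reads ~25 mm low, so I'll use relative heights. Regrasp at 90° to centre the other axis.

>>> step_arm(targets="0 0 0 0;0 0 0 0;0 0 0 -3;0 0 0 -7;0 0 0 -7;0 0 0 -7;0 0 0 -7;0 0 0 -7;0 0 0 -7;0 0 0 -7;0 0 0 -7;0 0 0 -7", claw=1.8)

```text
time_s: 12.48
tcp_pos: [0.5049, 0.2021, -0.0185]
ee_rot: [[0.995, -0.102, 0.0], [-0.102, -0.995, -0.0], [0.0, 0.0, -1.0]]
wrist_force: [-0.2, 0.4, 0.1]
gripper_width: 0.207
gripper_force: 0.0
```

>>> step_arm(targets="0 0 0 -7;0 0 0 -7;0 0 0 -7;0 0 0 -3;0 0 0 0")

```text
time_s: 12.9
tcp_pos: [0.5049, 0.2021, -0.0185]
ee_rot: [[0.952, 0.307, -0.0], [0.307, -0.952, -0.0], [-0.0, 0.0, -1.0]]
wrist_force: [0.5, -0.5, 0.2]
gripper_width: 0.207
gripper_force: 0.0
```

>>> step_arm(targets="0 0 0 0;0 0 0 0;0 0 0 0;0 0 0 0", claw=0.8)

```text
time_s: 13.23
tcp_pos: [0.5049, 0.2021, -0.0185]
ee_rot: [[0.952, 0.305, -0.0], [0.305, -0.952, 0.0], [-0.0, -0.0, -1.0]]
wrist_force: [0.2, -0.4, 0.4]
gripper_width: 0.119
gripper_force: 30.0
```

```bash
python3 -c "
from h import *
s=sense();p=s['tcp_pos'];to(p[0]+.041,p[1]-.1448,.10)"
```

```text
t 13.23 J [ 38.9  28.5 -25.1  -0.  -36.5  68.9] p [504.9 202.1 -18.5] F [ 0.2 -0.4  0.4] M [-0.078  0.086 -0.009] w 10.4 g 30.0 yaw_y -72.2
tool cm [ -0.52  15.04 -11.85]
```

>>> step_arm(targets="0 0 -0.5 0;0 0 -1.5 0;0 0 -3 0;0 0 -3 0;0 0 -3 0;0 0 -1 0;0 1 0 0;-0.1 2.5 0 0;-0.1 3 0 0;-0.1 3 0 0;-0.1 3 0 0;-0.05 1.7 0 0")

```text
time_s: 14.23
tcp_pos: [0.5428, 0.0622, 0.0994]
ee_rot: [[0.953, 0.303, -0.004], [0.303, -0.953, -0.001], [-0.004, 0.0, -1.0]]
wrist_force: [0.3, 1.2, -0.1]
gripper_width: 0.123
gripper_force: 30.0
```

>>> step_arm(targets="0 0.8 0 0;0 0 0.5 0;0 0 0.5 0;0 0 0 0;0 0 0 0")

```text
time_s: 14.65
tcp_pos: [0.5457, 0.0587, 0.0905]
ee_rot: [[0.952, 0.307, -0.002], [0.307, -0.952, -0.001], [-0.002, -0.0, -1.0]]
wrist_force: [0.0, 0.6, -0.6]
gripper_width: 0.122
gripper_force: 30.0
```

Run:
```python
from h import *
to(.5465,.0575,.0635)
c=cap('side'); d=cap('top')
cv2.imwrite('pics/g4.png',cv2.resize(np.hstack([d['frame'][190:280,250:330],c['frame'][170:260,305:385]]),None,fx=5,fy=5,interpolation=cv2.INTER_CUBIC))
```

```text
t 14.65 J [ 23.1  20.3 -18.3  -0.  -51.5  84.8] p [545.7  58.7  90.5] F [ 0.   0.6 -0.6] M [-0.135  0.112  0.003] w 10.6 g 30.0 yaw_y -72.1
tool cm [0.04 0.14 2.7 ]
```

View pics/g4.png

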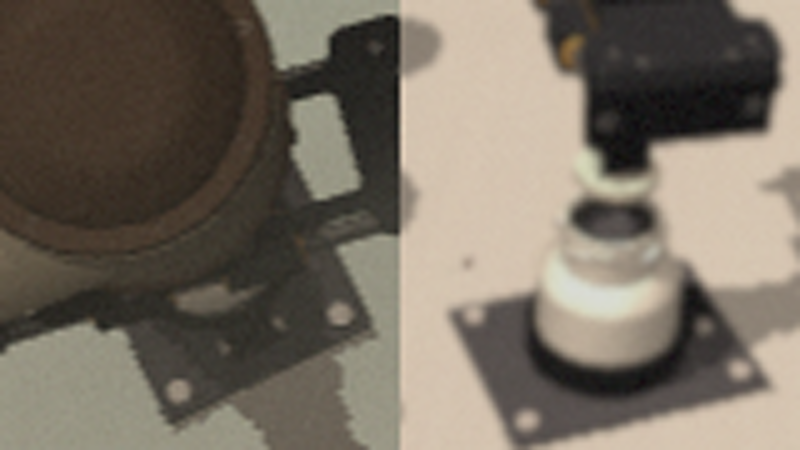

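Side view: disc level above the mouth (disc centre ~col 428, mouth ~428), nearly aligned. Descend with feel.

>>> step_arm(targets="0 0.1 1 0;0 0 0.7 0;0 0 0.3 0;0 0 0 0;0 0 0 0")

```text
time_s: 15.17
tcp_pos: [0.5466, 0.0569, 0.071]
ee_rot: [[0.952, 0.306, -0.001], [0.306, -0.952, -0.0], [-0.001, 0.0, -1.0]]
wrist_force: [0.6, -0.0, -0.6]
gripper_width: 0.121
gripper_force: 30.0
```

>>> step_arm(targets="0 0 0.1 0;0 0 0.1 0;0 0 0 0")

```text
time_s: 15.42
tcp_pos: [0.5468, 0.057, 0.0695]
ee_rot: [[0.952, 0.306, 0.0], [0.306, -0.952, 0.0], [0.0, -0.0, -1.0]]
wrist_force: [-0.1, 0.6, 0.0]
gripper_width: 0.127
gripper_force: 30.0
```

>>> step_arm(targets="0 0 0.1 0;0 0 0 0")

```text
time_s: 15.58
tcp_pos: [0.5468, 0.0569, 0.0684]
ee_rot: [[0.952, 0.306, -0.0], [0.306, -0.952, 0.0], [0.0, -0.0, -1.0]]
wrist_force: [-0.3, -0.8, 0.4]
gripper_width: 0.123
gripper_force: 30.0
```

>>> step_arm(targets="0 0 0.1 0;0 0 0 0")

```text
time_s: 15.75
tcp_pos: [0.5467, 0.057, 0.0673]
ee_rot: [[0.952, 0.306, -0.0], [0.306, -0.952, -0.0], [-0.0, -0.0, -1.0]]
wrist_force: [0.3, 0.7, -0.8]
gripper_width: 0.124
gripper_force: 30.0
```

>>> step_arm(targets="0 0 0.1 0;0 0 0 0")

```text
time_s: 15.92
tcp_pos: [0.5467, 0.057, 0.0663]
ee_rot: [[0.952, 0.306, -0.0], [0.306, -0.952, -0.0], [-0.0, -0.0, -1.0]]
wrist_force: [-0.6, -0.8, -0.2]
gripper_width: 0.124
gripper_force: 30.0
```

>>> step_arm(targets="0 0 0.1 0;0 0 0 0")

```text
time_s: 16.08
tcp_pos: [0.5467, 0.057, 0.0653]
ee_rot: [[0.952, 0.306, -0.0], [0.306, -0.952, -0.0], [-0.0, -0.0, -1.0]]
wrist_force: [0.2, 0.5, -1.5]
gripper_width: 0.122
gripper_force: 30.0
```

>>> step_arm(targets="0 0 0.1 0;0 0 0 0")

```text
time_s: 16.25
tcp_pos: [0.5467, 0.0569, 0.0643]
ee_rot: [[0.952, 0.306, -0.0], [0.306, -0.952, -0.0], [-0.0, -0.0, -1.0]]
wrist_force: [0.3, 0.5, -0.8]
gripper_width: 0.122
gripper_force: 30.0
```

>>> step_arm(targets="0 0 0.1 0;0 0 0 0")

```text
time_s: 16.42
tcp_pos: [0.5469, 0.057, 0.0635]
ee_rot: [[0.952, 0.306, 0.0], [0.306, -0.952, -0.0], [0.0, 0.0, -1.0]]
wrist_force: [-0.6, 0.1, -0.6]
gripper_width: 0.123
gripper_force: 30.0
```

>>> step_arm(targets="0 0 0.05 0;0 0 0 0")

```text
time_s: 16.58
tcp_pos: [0.5469, 0.057, 0.0633]
ee_rot: [[0.952, 0.306, 0.0], [0.306, -0.952, -0.0], [0.0, 0.0, -1.0]]
wrist_force: [-1.0, -0.1, 2.1]
gripper_width: 0.121
gripper_force: 30.0
```

```bash
python3 -c "
from h import *
st()"
```

```text
t 16.58 J [ 22.8  22.2 -20.    0.  -47.7  85. ] p [546.9  57.   63.3] F [-1.  -0.1  2.1] M [-0.103  0.393  0.01 ] w 10.5 g 30.0 yaw_y -72.2
```

Contact at reported z 63.3 mm, matching the predicted seat height (63.5), without any side force: disc seated. Release, lift, go to the ring.

>>> step_arm(targets="0 0 0 0;0 0 0 0;0 0 0 0;0 0 -0.5 0;0 0 -1.5 0;0 0 -3 0;0 0 -2.5 0;-0.4 1 -0.5 0;-1 2 0 0;-1.4 3 0 0;-1.4 3 0 0;-1.4 3 0 0", claw=2.5)

```text
time_s: 17.58
tcp_pos: [0.5296, -0.0756, 0.143]
ee_rot: [[0.952, 0.307, 0.0], [0.307, -0.952, 0.0], [0.0, -0.0, -1.0]]
wrist_force: [-0.1, 0.5, 0.7]
gripper_width: 0.288
gripper_force: 0.0
```

>>> step_arm(targets="-1.4 3 0 0;-1.4 3 0 0;-1.4 3 0 0;-1.3 2.8 0 0;-0.3 2 0 0;0 0 0 0;0 0 0 0", claw=8.6)

```text
time_s: 18.17
tcp_pos: [0.5166, -0.2245, 0.1425]
ee_rot: [[0.953, 0.303, -0.001], [0.303, -0.953, 0.0], [-0.001, -0.001, -1.0]]
wrist_force: [-0.2, -0.1, -0.2]
gripper_width: 0.729
gripper_force: 0.0
```

Run:
```python
from h import *
to(.5146,-.203,-.022)
c=cap('side')
cv2.imwrite('pics/g5.png',cv2.resize(np.hstack([c['frame'][120:220,300:400]]),None,fx=5,fy=5,interpolation=cv2.INTER_CUBIC))
```

```text
t 18.17 J [ -7.   18.5 -12.5  -0.  -59.  114.7] p [ 516.6 -224.5  142.5] F [-0.2 -0.1 -0.2] M [-0.122  0.12   0.007] w 63.4 g 0.0 yaw_y -72.3
tool cm [ 0.47 -2.1  16.45]
```

View pics/g5.png

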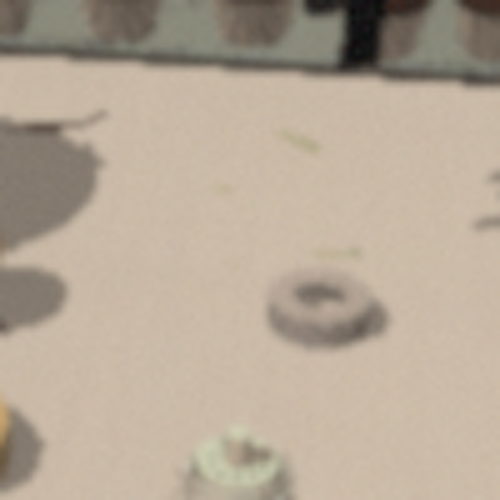

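The disc sits level in the jar (side px ≈(347,212)), knob up; the ring stands at (364,181). Descend over it.

>>> step_arm(targets="0.2 -1 1 0;0.2 -1.1 2.5 0;0.1 0 3 0;0 0 3 0;0 0 2 0;0 0 1 0;0 0 0 0;0 0 0 0")

```text
time_s: 18.88
tcp_pos: [0.5161, -0.2015, 0.0184]
ee_rot: [[0.952, 0.307, 0.0], [0.307, -0.952, -0.0], [0.0, 0.0, -1.0]]
wrist_force: [-0.2, -1.0, 0.3]
gripper_width: 0.988
gripper_force: 0.0
```

```bash
python3 -c "
from h import *
to(.5146,-.203,-.022)"
```

```text
t 18.88 J [ -4.6  26.  -21.9   0.  -42.  112.4] p [ 516.1 -201.5   18.4] F [-0.2 -1.   0.3] M [-0.083  0.081  0.032] w 85.9 g 0.0 yaw_y -72.1
tool cm [-0.19  0.09  4.04]
```

>>> step_arm(targets="-0.2 0.1 1 0;0 0 1 0;0 0 0.8 0;0 0 0.5 0;0 0 0.2 0;0 0 0 0")

```text
time_s: 19.38
tcp_pos: [0.5135, -0.2036, -0.0178]
ee_rot: [[0.952, 0.306, -0.001], [0.306, -0.952, 0.0], [-0.001, -0.001, -1.0]]
wrist_force: [-0.4, 0.4, 0.7]
gripper_width: 0.986
gripper_force: 0.0
```

>>> step_arm(targets="0 0 0.2 0;0 0 0.1 0;0 0 0.1 0;0 0 0 0")

```text
time_s: 19.72
tcp_pos: [0.5139, -0.2036, -0.021]
ee_rot: [[0.952, 0.306, 0.0], [0.306, -0.952, 0.0], [0.0, 0.0, -1.0]]
wrist_force: [0.6, -0.5, 0.5]
gripper_width: 0.987
gripper_force: 0.0
```

>>> step_arm(targets="0 0 0 0;0 0 0 0;0 0 0 0;0 0 0 0;0 0 0 0;0 0 0 0", claw=5.8)

```text
time_s: 20.22
tcp_pos: [0.5139, -0.2035, -0.021]
ee_rot: [[0.952, 0.306, -0.0], [0.306, -0.952, 0.0], [-0.0, -0.0, -1.0]]
wrist_force: [-0.5, -0.3, 0.8]
gripper_width: 0.698
gripper_force: 30.0
```

>>> step_arm(targets="0 0 0 0;0 0 0 0;0 0 0 3;0 0 0 7;0 0 0 7;0 0 0 7;0 0 0 7;0 0 0 7;0 0 0 7;0 0 0 7;0 0 0 7;0 0 0 7", claw=6.9)

```text
time_s: 21.22
tcp_pos: [0.5139, -0.2036, -0.0211]
ee_rot: [[0.662, -0.749, 0.0], [-0.749, -0.662, -0.0], [0.0, -0.0, -1.0]]
wrist_force: [0.1, 0.5, 0.1]
gripper_width: 0.795
gripper_force: 0.0
```

>>> step_arm(targets="0 0 0 7;0 0 0 7;0 0 0 7;0 0 0 3;0 0 0 0")

```text
time_s: 21.63
tcp_pos: [0.5139, -0.2036, -0.0211]
ee_rot: [[0.305, -0.952, -0.0], [-0.952, -0.305, -0.0], [0.0, 0.0, -1.0]]
wrist_force: [-0.9, -0.4, 0.0]
gripper_width: 0.795
gripper_force: 0.0
```

>>> step_arm(targets="0 0 0 0;0 0 0 0;0 0 0 0;0 0 0 0", claw=5.8)

```text
time_s: 21.97
tcp_pos: [0.514, -0.2036, -0.0211]
ee_rot: [[0.306, -0.952, 0.0], [-0.952, -0.306, -0.0], [0.0, -0.0, -1.0]]
wrist_force: [0.0, -0.2, -0.6]
gripper_width: 0.695
gripper_force: 30.0
```

```bash
python3 -c "
from h import *
to(.5468,.057,.09)"
```

```text
t 21.97 J [ -4.8  29.3 -23.9   0.  -36.8  22.6] p [ 514.  -203.6  -21.1] F [ 0.  -0.2 -0.6] M [-0.07   0.095 -0.025] w 60.4 g 30.0 yaw_y -162.2
tool cm [-23.8  -11.11 -11.11]
```

>>> step_arm(targets="0 0 -0.6 0;0 0 -2 0;0 0 -3.5 0;0 0 -3.5 0;0 0 -2.4 0;-1 -0.5 -0.6 0;-2 -0.9 0 0;-3 -1.4 0 0;-3 -1.4 0 0;-3 -1.4 0 0;-3 -1.4 0 0;-3 -1.4 0 0")

```text
time_s: 22.97
tcp_pos: [0.5379, -0.0047, 0.1044]
ee_rot: [[0.306, -0.952, -0.002], [-0.952, -0.306, 0.0], [-0.0, 0.001, -1.0]]
wrist_force: [-0.3, -0.8, -1.2]
gripper_width: 0.698
gripper_force: 30.0
```

>>> step_arm(targets="-3 -1.4 0 0;-1.8 -0.8 0 0;-0.8 -0.4 0 0;0 0 0 0;0 0 0 0;0 0 0 0")

```text
time_s: 23.47
tcp_pos: [0.5458, 0.0538, 0.1046]
ee_rot: [[0.305, -0.952, -0.001], [-0.952, -0.305, -0.0], [-0.0, 0.001, -1.0]]
wrist_force: [-0.4, -0.5, -0.6]
gripper_width: 0.696
gripper_force: 30.0
```

```bash
python3 -c "
from h import *
to(.5468,.057,.07)"
```

```text
t 23.47 J [ 22.6  19.4 -17.4  -0.  -53.3  -4.8] p [545.8  53.8 104.6] F [-0.4 -0.5 -0.6] M [-0.034  0.127  0.025] w 60.5 g 30.0 yaw_y -162.2
tool cm [-0.27 -0.19  3.46]
```

>>> step_arm(targets="-0.2 -0.12 0.3 0;0 0 1 0;0 0 1 0;0 0 0.6 0;0 0 0.3 0;0 0 0 0;0 0 0 0;0 0 0 0")

```text
time_s: 24.13
tcp_pos: [0.5473, 0.0571, 0.0732]
ee_rot: [[0.306, -0.952, 0.001], [-0.952, -0.306, 0.0], [0.0, -0.001, -1.0]]
wrist_force: [0.1, -0.1, -0.2]
gripper_width: 0.691
gripper_force: 30.0
```

```bash
python3 -c "
from h import *
to(.5468,.057,.065)"
```

```text
t 24.13 J [ 22.8  21.6 -19.4   0.  -49.1  -5. ] p [547.3  57.1  73.2] F [ 0.1 -0.1 -0.2] M [-0.024  0.13   0.022] w 60.1 g 30.0 yaw_y -162.2
tool cm [-0.01  0.05  0.82]
```

>>> step_arm(targets="0 0.05 0.3 0;0 0 0.3 0;0 0 0.3 0;0 0 0 0")

```text
time_s: 24.47
tcp_pos: [0.5459, 0.0567, 0.0632]
ee_rot: [[0.306, -0.952, -0.001], [-0.952, -0.306, -0.0], [-0.0, 0.001, -1.0]]
wrist_force: [-0.0, 0.5, -1.1]
gripper_width: 0.701
gripper_force: 30.0
```

>>> step_arm(targets="0 0 0.1 0;0 0 0.1 0;0 0 0 0")

```text
time_s: 24.72
tcp_pos: [0.5464, 0.0569, 0.0618]
ee_rot: [[0.306, -0.952, -0.0], [-0.952, -0.306, -0.0], [-0.0, 0.0, -1.0]]
wrist_force: [-0.0, 0.4, -0.4]
gripper_width: 0.697
gripper_force: 30.0
```

>>> step_arm(targets="0 0 0.1 0;0 0 0 0")

```text
time_s: 24.88
tcp_pos: [0.5465, 0.0568, 0.0609]
ee_rot: [[0.306, -0.952, -0.0], [-0.952, -0.306, -0.0], [0.0, 0.0, -1.0]]
wrist_force: [0.6, -0.3, -0.8]
gripper_width: 0.7
gripper_force: 30.0
```

>>> step_arm(targets="0 0 0.05 0;0 0 0 0")

```text
time_s: 25.05
tcp_pos: [0.5465, 0.0569, 0.0604]
ee_rot: [[0.306, -0.952, 0.0], [-0.952, -0.306, -0.0], [0.0, -0.0, -1.0]]
wrist_force: [0.6, 0.3, -0.8]
gripper_width: 0.693
gripper_force: 30.0
```

>>> step_arm(targets="0 0 0.05 0;0 0 0.05 0;0 0 0 0")

```text
time_s: 25.3
tcp_pos: [0.5465, 0.0569, 0.0594]
ee_rot: [[0.306, -0.952, -0.0], [-0.952, -0.306, -0.0], [0.0, 0.0, -1.0]]
wrist_force: [0.1, -0.8, -1.7]
gripper_width: 0.694
gripper_force: 30.0
```

>>> step_arm(targets="0 0 0.05 0;0 0 0.05 0;0 0 0 0")

```text
time_s: 25.55
tcp_pos: [0.5466, 0.0568, 0.0588]
ee_rot: [[0.306, -0.952, 0.0], [-0.952, -0.306, -0.0], [0.0, -0.0, -1.0]]
wrist_force: [-1.6, -0.8, 1.7]
gripper_width: 0.694
gripper_force: 30.0
```

>>> step_arm(targets="0 0 0.05 0;0 0 0.05 0;0 0 0 0")

```text
time_s: 25.8
tcp_pos: [0.5467, 0.0568, 0.0585]
ee_rot: [[0.306, -0.952, 0.001], [-0.952, -0.306, -0.0], [0.0, -0.001, -1.0]]
wrist_force: [-2.1, 0.4, 6.6]
gripper_width: 0.695
gripper_force: 30.0
```

```bash
python3 -c "
from h import *
st()"
```

```text
t 25.8 J [ 22.9  22.6 -20.4   0.  -47.1  -5. ] p [546.7  56.8  58.5] F [-2.1  0.4  6.6] M [-0.069  0.915 -0.001] w 60.5 g 30.0 yaw_y -162.2
```

Lugs rest on ridges (≈1.6 mm below thread top, ~7 N). Turn clockwise following the slope.

>>> step_arm(targets="0 0 0.03 5;0 0 0.05 5;0 0 0 0")

```text
time_s: 26.05
tcp_pos: [0.5474, 0.0566, 0.0577]
ee_rot: [[0.133, -0.991, 0.002], [-0.991, -0.133, -0.0], [0.001, -0.002, -1.0]]
wrist_force: [-0.6, -1.0, 6.3]
gripper_width: 0.695
gripper_force: 30.0
```

>>> step_arm(targets="0 0 0.05 5;0 0 0.05 5;0 0 0 0")

```text
time_s: 26.3
tcp_pos: [0.5475, 0.0567, 0.0568]
ee_rot: [[-0.041, -0.999, 0.002], [-0.999, 0.041, -0.0], [0.0, -0.002, -1.0]]
wrist_force: [-0.8, -1.8, 6.5]
gripper_width: 0.697
gripper_force: 30.0
```

```bash
python3 -c "
from h import *
st()"
```

```text
t 26.3 J [ 22.8  22.7 -20.4   0.1 -46.7 -25.2] p [547.5  56.7  56.8] F [-0.8 -1.8  6.5] M [-0.392  0.341 -0.153] w 60.6 g 30.0 yaw_y 177.6
```

Sliding down the ridge as predicted. Continue.

>>> step_arm(targets="0 0 0.04 5;0 0 0.04 5;0 0 0 0")

```text
time_s: 26.55
tcp_pos: [0.5473, 0.0566, 0.0559]
ee_rot: [[-0.214, -0.977, 0.002], [-0.977, 0.214, -0.0], [-0.0, -0.002, -1.0]]
wrist_force: [-0.9, -1.5, 6.0]
gripper_width: 0.695
gripper_force: 30.0
```

>>> step_arm(targets="0 0 0.03 4;0 0 0 0")

```text
time_s: 26.72
tcp_pos: [0.5473, 0.0567, 0.0555]
ee_rot: [[-0.28, -0.96, 0.002], [-0.96, 0.28, -0.0], [-0.0, -0.002, -1.0]]
wrist_force: [-1.2, -0.8, 5.0]
gripper_width: 0.701
gripper_force: 30.0
```

>>> step_arm(targets="0 0 0.03 4;0 0 0 0")

```text
time_s: 26.88
tcp_pos: [0.5467, 0.0568, 0.0543]
ee_rot: [[-0.346, -0.938, 0.001], [-0.938, 0.346, 0.0], [-0.0, -0.001, -1.0]]
wrist_force: [0.8, -2.4, 0.5]
gripper_width: 0.7
gripper_force: 30.0
```

```bash
python3 -c "
from h import *
st()"
```

```text
t 26.88 J [ 22.8  22.9 -20.6   0.  -46.5 -43.1] p [546.7  56.8  54.3] F [ 0.8 -2.4  0.5] M [-0.493 -0.189 -0.099] w 60.9 g 30.0 yaw_y 159.8
```

Dropped into the gap. Lower the ring gently to the disc.

>>> step_arm(targets="0 0 0 4;0 0 0.05 0;0 0 0.05 0;0 0 0 0")

```text
time_s: 27.22
tcp_pos: [0.5463, 0.0568, 0.0528]
ee_rot: [[-0.408, -0.913, -0.001], [-0.913, 0.408, -0.0], [0.0, 0.0, -1.0]]
wrist_force: [0.7, -1.4, -0.4]
gripper_width: 0.697
gripper_force: 30.0
```

>>> step_arm(targets="0 0 0.05 0;0 0 0 0;0 0 0 0")

```text
time_s: 27.47
tcp_pos: [0.5464, 0.0568, 0.0526]
ee_rot: [[-0.409, -0.912, -0.0], [-0.912, 0.409, -0.0], [0.0, 0.0, -1.0]]
wrist_force: [-0.1, -1.2, -1.3]
gripper_width: 0.698
gripper_force: 30.0
```

```bash
python3 -c "
from h import *
st()"
```

```text
t 27.47 J [ 22.8  23.  -20.7  -0.  -46.3 -47. ] p [546.4  56.8  52.6] F [-0.1 -1.2 -1.3] M [-0.25  -0.078  0.017] w 60.7 g 30.0 yaw_y 155.8
```

>>> step_arm(targets="0 0 0.03 0;0 0 0 0;0 0 0 0")

```text
time_s: 27.72
tcp_pos: [0.5464, 0.0569, 0.0525]
ee_rot: [[-0.41, -0.912, -0.0], [-0.912, 0.41, -0.0], [0.0, 0.0, -1.0]]
wrist_force: [-0.8, -0.2, -0.1]
gripper_width: 0.697
gripper_force: 30.0
```

>>> step_arm(targets="0 0 0.03 0;0 0 0 0;0 0 0 0")

```text
time_s: 27.97
tcp_pos: [0.5464, 0.0568, 0.0523]
ee_rot: [[-0.41, -0.912, -0.0], [-0.912, 0.41, -0.0], [0.0, 0.0, -1.0]]
wrist_force: [-0.4, -1.4, 1.1]
gripper_width: 0.697
gripper_force: 30.0
```

```bash
python3 -c "
from h import *
st()"
```

```text
t 27.97 J [ 22.9  23.  -20.7   0.  -46.3 -47. ] p [546.4  56.8  52.3] F [-0.4 -1.4  1.1] M [-0.273  0.266 -0.011] w 60.6 g 30.0 yaw_y 155.8
```

Flange rests on the disc. Now turn clockwise to find where the lugs bear.

>>> step_arm(targets="0 0 0 5;0 0 0 5;0 0 0 5;0 0 0 0")

```text
time_s: 28.3
tcp_pos: [0.5469, 0.0568, 0.0523]
ee_rot: [[-0.633, -0.774, 0.001], [-0.774, 0.633, 0.0], [-0.001, -0.001, -1.0]]
wrist_force: [-0.1, -1.1, 1.0]
gripper_width: 0.694
gripper_force: 30.0
```

```bash
python3 -c "
from h import *
st()"
```

```text
t 28.3 J [ 22.8  23.  -20.7   0.  -46.2 -62.1] p [546.9  56.8  52.3] F [-0.1 -1.1  1. ] M [-0.371 -0.007 -0.037] w 60.4 g 30.0 yaw_y 140.7
```

>>> step_arm(targets="0 0 0 4;0 0 0 0;0 0 0 0")

```text
time_s: 28.55
tcp_pos: [0.5468, 0.0569, 0.0523]
ee_rot: [[-0.682, -0.731, 0.001], [-0.731, 0.682, 0.0], [-0.0, -0.0, -1.0]]
wrist_force: [-0.2, -1.3, 0.4]
gripper_width: 0.699
gripper_force: 30.0
```

```bash
python3 -c "
from h import *
st()"
```

```text
t 28.55 J [ 22.8  23.  -20.7   0.  -46.2 -65.9] p [546.8  56.9  52.3] F [-0.2 -1.3  0.4] M [-0.374 -0.078 -0.005] w 60.8 g 30.0 yaw_y 137.0
```

>>> step_arm(targets="0 0 0 4;0 0 0 0;0 0 0 0")

```text
time_s: 28.8
tcp_pos: [0.5467, 0.0569, 0.0523]
ee_rot: [[-0.732, -0.682, 0.001], [-0.682, 0.732, 0.0], [-0.0, -0.0, -1.0]]
wrist_force: [-0.3, -1.7, 1.6]
gripper_width: 0.695
gripper_force: 30.0
```

```bash
python3 -c "
from h import *
st()"
```

```text
t 28.8 J [ 22.8  23.  -20.7   0.  -46.2 -69.9] p [546.7  56.9  52.3] F [-0.3 -1.7  1.6] M [-0.387 -0.148 -0.056] w 60.5 g 30.0 yaw_y 133.0
```

>>> step_arm(targets="0 0 0 3;0 0 0 0;0 0 0 0")

```text
time_s: 29.05
tcp_pos: [0.5467, 0.0569, 0.0523]
ee_rot: [[-0.766, -0.642, 0.0], [-0.642, 0.766, 0.0], [-0.0, -0.0, -1.0]]
wrist_force: [1.0, -0.6, 1.7]
gripper_width: 0.696
gripper_force: 30.0
```

```bash
python3 -c "
from h import *
st()"
```

```text
t 29.05 J [ 22.8  23.  -20.7   0.  -46.2 -72.9] p [546.7  56.9  52.3] F [ 1.  -0.6  1.7] M [-0.409 -0.156 -0.035] w 60.6 g 30.0 yaw_y 130.0
```

>>> step_arm(targets="0 0 0 3;0 0 0 0;0 0 0 0")

```text
time_s: 29.3
tcp_pos: [0.5467, 0.0569, 0.0523]
ee_rot: [[-0.799, -0.601, 0.0], [-0.601, 0.799, 0.0], [-0.0, -0.0, -1.0]]
wrist_force: [0.2, -1.0, 2.4]
gripper_width: 0.695
gripper_force: 30.0
```

```bash
python3 -c "
from h import *
st()"
```

```text
t 29.3 J [ 22.9  23.  -20.7   0.  -46.2 -75.9] p [546.7  56.9  52.3] F [ 0.2 -1.   2.4] M [-0.412 -0.167 -0.022] w 60.4 g 30.0 yaw_y 126.9
```

>>> step_arm(targets="0 0 0 3;0 0 0 0;0 0 0 0")

```text
time_s: 29.55
tcp_pos: [0.5466, 0.057, 0.0522]
ee_rot: [[-0.83, -0.558, 0.0], [-0.558, 0.83, 0.0], [-0.0, 0.0, -1.0]]
wrist_force: [1.0, -1.0, 1.4]
gripper_width: 0.698
gripper_force: 30.0
```

```bash
python3 -c "
from h import *
st()"
```

```text
t 29.55 J [ 22.9  23.  -20.7  -0.  -46.2 -78.9] p [546.6  57.   52.2] F [ 1.  -1.   1.4] M [-0.287 -0.131 -0.089] w 60.7 g 30.0 yaw_y 123.9
```

>>> step_arm(targets="0 0 0 3;0 0 0 0;0 0 0 0")

```text
time_s: 29.8
tcp_pos: [0.5466, 0.0569, 0.0521]
ee_rot: [[-0.858, -0.514, 0.0], [-0.514, 0.858, 0.0], [-0.0, 0.0, -1.0]]
wrist_force: [1.2, -1.0, 1.1]
gripper_width: 0.695
gripper_force: 30.0
```

```bash
python3 -c "
from h import *
st()"
```

```text
t 29.8 J [ 22.8  23.  -20.7  -0.  -46.2 -81.9] p [546.6  56.9  52.1] F [ 1.2 -1.   1.1] M [-0.385 -0.249  0.006] w 60.5 g 30.0 yaw_y 120.9
```

>>> step_arm(targets="0 0 0 3;0 0 0 0;0 0 0 0")

```text
time_s: 30.05
tcp_pos: [0.5466, 0.0569, 0.052]
ee_rot: [[-0.884, -0.468, 0.0], [-0.468, 0.884, 0.0], [-0.0, 0.0, -1.0]]
wrist_force: [1.2, -2.0, 0.7]
gripper_width: 0.691
gripper_force: 30.0
```

```bash
python3 -c "
from h import *
st()"
```

```text
t 30.05 J [ 22.8  23.1 -20.7  -0.  -46.2 -84.9] p [546.6  56.9  52. ] F [ 1.2 -2.   0.7] M [-0.487 -0.431 -0.103] w 60.1 g 30.0 yaw_y 117.9
```

>>> step_arm(targets="0 0 0.02 3;0 0 0 0;0 0 0 0;0 0 0 0")

```text
time_s: 30.38
tcp_pos: [0.5466, 0.0569, 0.0519]
ee_rot: [[-0.907, -0.421, 0.0], [-0.421, 0.907, 0.0], [-0.0, 0.0, -1.0]]
wrist_force: [1.2, -1.4, -0.6]
gripper_width: 0.695
gripper_force: 30.0
```

```bash
cat > a.py <<'E'
from h import *
# average several readings: camera call advances 0.05 s
L=[]
for i in range(6): s=sense(); L.append(np.r_[s['tcp_pos']*1000,s['wrist_force'],s['moment']]); cams.capture('side')
print(round(s['time_s'],2),np.round(np.mean(L,0),2),'sd',np.round(np.std(L,0),2))
E
python3 a.py
```

```text
30.63 [ 5.4661e+02  5.6860e+01  5.1860e+01  2.2300e+00 -1.6700e+00 -9.9000e-01
 -5.9000e-01 -6.6000e-01 -9.0000e-02] sd [0.01 0.02 0.01 0.48 0.24 0.39 0.04 0.05 0.03]
```

>>> step_arm(targets="0 0 0.02 3;0 0 0 0;0 0 0 0;0 0 0 0")

```text
time_s: 31.02
tcp_pos: [0.5466, 0.0569, 0.0517]
ee_rot: [[-0.928, -0.372, 0.0], [-0.372, 0.928, 0.0], [-0.0, 0.0, -1.0]]
wrist_force: [4.1, -3.1, -2.6]
gripper_width: 0.696
gripper_force: 30.0
```

```bash
python3 a.py
```

```text
31.27 [ 5.4659e+02  5.6900e+01  5.1670e+01  3.0100e+00 -2.1100e+00 -2.2200e+00
 -6.0000e-01 -8.6000e-01 -5.0000e-02] sd [0.02 0.01 0.01 0.65 0.5  0.54 0.04 0.03 0.02]
```

>>> step_arm(targets="-0.02 -0.03 0.03 3;0 0 0 0;0 0 0 0;0 0 0 0")

```text
time_s: 31.65
tcp_pos: [0.5467, 0.0568, 0.0515]
ee_rot: [[-0.946, -0.323, -0.0], [-0.323, 0.946, 0.0], [0.0, 0.0, -1.0]]
wrist_force: [1.7, -0.4, -1.4]
gripper_width: 0.693
gripper_force: 30.0
```

```bash
python3 a.py
```

```text
31.9 [ 5.4669e+02  5.6790e+01  5.1480e+01  1.6500e+00 -6.0000e-01 -6.6000e-01
 -1.6000e-01 -4.7000e-01 -6.0000e-02] sd [0.01 0.01 0.01 0.38 0.49 0.59 0.05 0.06 0.01]
```

>>> step_arm(targets="-0.02 -0.02 0.03 3;0 0 0 0;0 0 0 0;0 0 0 0")

```text
time_s: 32.28
tcp_pos: [0.5468, 0.0566, 0.0513]
ee_rot: [[-0.962, -0.273, -0.0], [-0.273, 0.962, 0.0], [0.0, 0.0, -1.0]]
wrist_force: [-0.6, 0.1, 0.5]
gripper_width: 0.697
gripper_force: 30.0
```

```bash
python3 a.py
```

```text
32.53 [ 5.4684e+02  5.6640e+01  5.1260e+01 -6.5000e-01  7.7000e-01  1.5700e+00
  2.3000e-01  1.9000e-01  0.0000e+00] sd [0.01 0.01 0.01 0.19 0.48 0.66 0.05 0.1  0.02]
```

>>> step_arm(targets="0 0 -0.05 0;0 0 0 0;0 0 0 0;0 0 0 0")

```text
time_s: 32.92
tcp_pos: [0.5468, 0.0566, 0.0513]
ee_rot: [[-0.962, -0.272, -0.001], [-0.272, 0.962, 0.0], [0.001, 0.0, -1.0]]
wrist_force: [-0.3, 1.2, -1.2]
gripper_width: 0.697
gripper_force: 30.0
```

```bash
python3 a.py
```

```text
33.17 [ 5.4682e+02  5.6600e+01  5.1330e+01 -3.3000e-01  1.6300e+00 -1.5300e+00
  5.3000e-01  7.0000e-02  4.0000e-02] sd [0.01 0.01 0.02 0.59 0.39 0.35 0.04 0.02 0.01]
```

>>> step_arm(targets="0 0 0 2")

```text
time_s: 33.3
tcp_pos: [0.5469, 0.0565, 0.0513]
ee_rot: [[-0.971, -0.24, -0.0], [-0.24, 0.971, -0.0], [0.001, -0.0, -1.0]]
wrist_force: [0.2, 2.5, -3.8]
gripper_width: 0.699
gripper_force: 30.0
```

```bash
python3 a.py; python3 -c "
from h import *
st()"
```

```text
33.55 [ 5.4689e+02  5.6510e+01  5.1310e+01 -1.2000e-01  1.5400e+00 -3.6700e+00
  4.4000e-01 -9.0000e-02  3.6000e-01] sd [0.01 0.01 0.02 0.27 0.59 0.55 0.02 0.01 0.14]
t 33.6 J [ 22.8  23.1 -20.7  -0.  -46.2 -98.9] p [546.9  56.5  51.3] F [ 1.5  0.8 -4.1] M [ 0.455 -0.129  0.326] w 60.8 g 30.0 yaw_y 103.8
```

Run:
```python
from h import *
for i in range(5):
    s=sense(); print(round(s['time_s'],2),np.round(s['moment'],3),np.round(s['wrist_force'],1),np.round(s['joints'][5],2)); cams.capture('side')
```

```text
33.6 [ 0.455 -0.129  0.326] [ 1.5  0.8 -4.1] -98.95
33.65 [ 0.443 -0.141  0.304] [ 0.1  0.9 -5.1] -98.95
33.7 [ 0.448 -0.184  0.341] [ 2.   1.  -5.4] -98.96
33.75 [ 0.423 -0.153  0.288] [ 0.8  1.4 -5.6] -98.97
33.8 [ 0.413 -0.248  0.315] [ 0.6  0.8 -6.4] -98.97
```

>>> step_arm(targets="0 0 0.05 0;0 0 0 0;0 0 0 0")

```text
time_s: 34.1
tcp_pos: [0.5469, 0.0565, 0.0513]
ee_rot: [[-0.971, -0.239, -0.0], [-0.239, 0.971, -0.0], [0.0, -0.0, -1.0]]
wrist_force: [0.4, 1.7, -3.6]
gripper_width: 0.697
gripper_force: 30.0
```

```bash
python3 a.py
```

```text
34.35 [ 5.4691e+02  5.6500e+01  5.1280e+01 -5.8000e-01  1.6900e+00 -2.5000e+00
  4.9000e-01  2.8000e-01  2.9000e-01] sd [0.01 0.01 0.01 0.6  0.51 0.71 0.02 0.06 0.02]
```

>>> step_arm(targets="0 0 0 -2;0 0 0 0;0 0 0 0;0 0 0 0")

```text
time_s: 34.73
tcp_pos: [0.5469, 0.0565, 0.0513]
ee_rot: [[-0.962, -0.272, -0.0], [-0.272, 0.962, 0.0], [0.0, 0.0, -1.0]]
wrist_force: [-1.9, 0.6, -0.9]
gripper_width: 0.693
gripper_force: 30.0
```

```bash
python3 a.py
```

```text
34.98 [ 5.4694e+02  5.6500e+01  5.1310e+01 -2.1200e+00  1.1200e+00  2.0000e-01
  5.2000e-01  6.6000e-01  0.0000e+00] sd [0.01 0.02 0.02 0.29 0.48 0.64 0.05 0.03 0.03]
```

>>> step_arm(targets="0 0 0 -1;0 0 0 0;0 0 0 0")

```text
time_s: 35.28
tcp_pos: [0.547, 0.0565, 0.0513]
ee_rot: [[-0.957, -0.289, -0.0], [-0.289, 0.957, 0.0], [0.0, 0.0, -1.0]]
wrist_force: [-2.9, 1.1, 1.4]
gripper_width: 0.696
gripper_force: 30.0
```

```bash
python3 a.py
```

```text
35.53 [ 5.4699e+02  5.6520e+01  5.1300e+01 -3.2600e+00  1.3200e+00  2.1300e+00
  5.1000e-01  9.8000e-01 -1.4000e-01] sd [0.01 0.01 0.02 0.33 0.36 0.64 0.02 0.05 0.02]
```

>>> step_arm(targets="0 0 0 -1;0 0 0 0;0 0 0 0")

```text
time_s: 35.83
tcp_pos: [0.5471, 0.0565, 0.0513]
ee_rot: [[-0.952, -0.306, 0.0], [-0.306, 0.952, -0.0], [0.0, -0.0, -1.0]]
wrist_force: [-3.4, 1.3, 3.5]
gripper_width: 0.698
gripper_force: 30.0
```

```bash
python3 a.py
```

```text
36.08 [ 5.4707e+02  5.6500e+01  5.1320e+01 -3.7400e+00  1.2300e+00  4.3900e+00
  3.9000e-01  1.1700e+00 -1.0000e-01] sd [0.01 0.01 0.01 0.38 0.54 0.62 0.02 0.04 0.03]
```

Break-away moments (+0.30 tightening, about −0.13 loosening) and the ~1.1 mm gasket compression both point to about 17 N of clamping. That is in the wanted band, so relax the push, release and withdraw.

>>> step_arm(targets="0 0 -0.04 0.5;0 0 0 0;0 0 0 0")

```text
time_s: 36.38
tcp_pos: [0.547, 0.0565, 0.0513]
ee_rot: [[-0.955, -0.298, -0.0], [-0.298, 0.955, -0.0], [0.0, -0.0, -1.0]]
wrist_force: [-4.0, 1.0, 3.3]
gripper_width: 0.697
gripper_force: 30.0
```

```bash
python3 a.py
```

```text
36.63 [ 5.4705e+02  5.6490e+01  5.1370e+01 -3.0500e+00  9.7000e-01  1.9200e+00
  2.4000e-01  8.5000e-01  2.0000e-01] sd [0.01 0.01 0.01 0.66 0.38 0.88 0.02 0.05 0.05]
```

>>> step_arm(targets="0 0 0 0;0 0 0 0;0 0 0 0;0 0 0 0;0 0 0 0;0 0 0 0;0 0 -0.5 0;0 0 -1.5 0;0 0 -2 0;0 0 -2 0;0 0 -3 0;0 0 -3 0", claw=8.4)

```text
time_s: 37.68
tcp_pos: [0.5466, 0.0563, 0.1727]
ee_rot: [[-0.955, -0.298, -0.001], [-0.298, 0.955, -0.0], [0.001, -0.0, -1.0]]
wrist_force: [0.6, 0.1, 0.3]
gripper_width: 0.965
gripper_force: 0.0
```

>>> step_arm(targets="0 2 -1 0;0 3 0 0;0 3.5 0 0;0 3.5 0 0;0 3.5 0 0;0 2 0 0;0 0 0 0;0 0 0 0;0 0 0 0")

```text
time_s: 38.43
tcp_pos: [0.495, 0.2232, 0.1817]
ee_rot: [[-0.955, -0.297, -0.0], [-0.297, 0.955, -0.0], [0.0, -0.0, -1.0]]
wrist_force: [-0.5, -0.2, 0.9]
gripper_width: 0.966
gripper_force: 0.0
```

Run:
```python
from h import *
st(); c=cap('side'); d=cap('top')
cv2.imwrite('pics/g6.png',np.hstack([cv2.resize(d['frame'][200:260,255:325],None,fx=5,fy=5,interpolation=cv2.INTER_CUBIC),cv2.resize(c['frame'][190:250,310:380],None,fx=5,fy=5,interpolation=cv2.INTER_CUBIC)]))
```

```text
t 38.43 J [  41.4   14.6  -12.1    0.   -63.4 -114.1] p [495.  223.2 181.7] F [-0.5 -0.2  0.9] M [ 0.02   0.054 -0.007] w 84.0 g 0.0 yaw_y 107.3
```

View pics/g6.png

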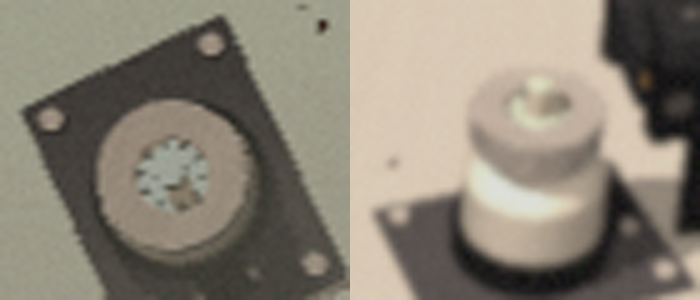

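The picture shows the ring level on the jar, with the knob upright through its hole (top ≈(289,236)) and the gripper clear. Handing in.

```bash
python3 -c "
from h import *
print(r.finish_job())"
```

```text
the job is handed in; nothing more can be done
None
```

I seated the disc level in the jar's mouth, knob up, screwed the ring down over it to an estimated 16–17 N, and handed the job in at about 38 s. The clamping force is inferred from the turning moments and gasket compression, not measured directly. The timer, tape and cupcake were not touched.

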